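# Put the loose engine parts back in their trays

### The job

Someone has left four engine parts lying about on the stall table: put each back in the wooden tray that holds its own kind, taking care that the large and the small ball bearing each go with bearings of their own size. Set each part down on the floor of its tray beside what is there, without letting it drop: the piston standing crown up, the bearings lying flat, and the connecting rod lying flat and lined up with the rod already in its tray. Leave the glass jar and the headlamp standing where they are.

Things in the scene. Friction and masses are not known exactly. Their poses are not given: they have to be found in the camera images.
- piston: Loose aluminium piston standing crown up on the table: a plain cylinder 52 mm in diameter, 50 mm high, with three dark ring grooves near the top, about 0.16 kg. Origin: centre of its underside; z up through the crown.
- rod: Loose steel connecting rod lying flat, 125 mm long, 18 mm thick, 0.2 kg. Own x along it: big end (ring 46 mm, 51 mm wide over the bolts) centred at x = -36 mm, small end (ring 28 mm) at +49 mm. Origin: mid-thickness, 9 mm above the table, on the straight shank, which is 16 mm wide, 14 mm thick and free to grip from x = -12 to +34 mm; balances near x = -10 mm. z normal to its flat face.
- big_bearing: Loose large ball bearing lying flat: steel ring 52 mm outside, 20 mm bore, 15 mm thick, about 0.14 kg. Origin: its centre, 7.5 mm above the table; z is its axis.
- small_bearing: Loose small ball bearing lying flat: steel ring 35 mm outside, 15 mm bore, 11 mm thick, about 0.05 kg. Origin: its centre, 5.5 mm above the table; z is its axis.
- tray_pistons: Fixed open wooden tray, outside 130 (own x) x 164 (own y) x 42 mm high, walls and floor 7 mm, inside 116 x 150 mm. Origin: centre of its underside, z up. Its +x half holds two pistons, standing crown up, tops 57 mm above the table. The -x half is empty: clear place centred at own (-24, 0) mm, floor 7 mm above the table. Yaw within 0.12 rad of 0.
- tray_rods: Fixed open wooden tray, outside 130 (own x) x 164 (own y) x 42 mm high, walls and floor 7 mm, inside 116 x 150 mm. Origin: centre of its underside, z up. Its +x half holds one connecting rod, lying flat along the tray's y. The -x half is empty: clear place centred at own (-24, 0) mm, floor 7 mm above the table. Yaw within 0.12 rad of 0.
- tray_big_bearings: Fixed open wooden tray, outside 130 (own x) x 164 (own y) x 42 mm high, walls and floor 7 mm, inside 116 x 150 mm. Origin: centre of its underside, z up. Its +x half holds three large (52 mm) ball bearings, two stacked, up to 37 mm above the table. The -x half is empty: clear place centred at own (-24, 0) mm, floor 7 mm above the table. Yaw within 0.12 rad of 0.
- tray_small_bearings: Fixed open wooden tray, outside 130 (own x) x 164 (own y) x 42 mm high, walls and floor 7 mm, inside 116 x 150 mm. Origin: centre of its underside, z up. Its +x half holds four small (35 mm) ball bearings, two stacked, up to 29 mm above the table. The -x half is empty: clear place centred at own (-24, 0) mm, floor 7 mm above the table. Yaw within 0.12 rad of 0.
- jar: Bystander: small closed glass jar with a steel lid, 52 mm in diameter, 66 mm high, loose, standing among the parts. Origin: centre of its underside.
- headlamp: Bystander: silvery metal headlamp lying face down, a bowl 113 mm in diameter and 74 mm high over its contacts, loose. Origin: centre of its underside.
Not all that is in view belongs to the job. What is meant by the rod is not red, and is the smaller of those in its own colour.

How it is judged:
At the end, for the whole second after the job is handed in: Each part lies inside the tray of its own kind, on the tray floor (within 6 mm of it, not on other parts), flat within 0.2 rad; the piston upright, crown up, within 0.2 rad; the rod within 0.3 rad of the tray's y, either way round; all released and at rest (x of piston in the frame of tray_pistons between -0.058 and 0.058 m and y of piston in the frame of tray_pistons between -0.075 and 0.075 m and z of piston in the frame of tray_pistons between 0 and 0.013 m and linear speed of each of piston, rod, big_bearing, small_bearing below 0.02 m/s and angular speed of each of piston, rod, big_bearing, small_bearing below 0.2 rad/s and contact force between the fingers and piston below 0.05 N and angle between piston's own z axis and vertical below 0.2 rad and x of rod in the frame of tray_rods between -0.058 and 0.058 m and y of rod in the frame of tray_rods between -0.075 and 0.075 m and z of rod in the frame of tray_rods between 0 and 0.022 m and contact force between the fingers and rod below 0.05 N and angle between the z axis of rod and the z axis of tray_rods, either way round below 0.2 rad and x of big_bearing in the frame of tray_big_bearings between -0.058 and 0.058 m and y of big_bearing in the frame of tray_big_bearings between -0.075 and 0.075 m and z of big_bearing in the frame of tray_big_bearings between 0 and 0.0205 m and contact force between the fingers and big_bearing below 0.05 N and angle between the z axis of big_bearing and the z axis of tray_big_bearings, either way round below 0.2 rad and x of small_bearing in the frame of tray_small_bearings between -0.058 and 0.058 m and y of small_bearing in the frame of tray_small_bearings between -0.075 and 0.075 m and z of small_bearing in the frame of tray_small_bearings between 0 and 0.0185 m and contact force between the fingers and small_bearing below 0.05 N and angle between the z axis of small_bearing and the z axis of tray_small_bearings, either way round below 0.2 rad and angle between the x axis of rod and the y axis of tray_rods, either way round below 0.3 rad); the robot touches nothing.
It fails at once if a part is let go in mid-air: it is higher than 50 mm above the table (the height of its origin) with nothing of the robot touching it ((height (world z) of piston above 0.05 m and contact force between each of the arm, the fingers and piston below 0.01 N) or (height (world z) of rod above 0.05 m and contact force between each of the arm, the fingers and rod below 0.01 N) or (height (world z) of big_bearing above 0.05 m and contact force between each of the arm, the fingers and big_bearing below 0.01 N) or (height (world z) of small_bearing above 0.05 m and contact force between each of the arm, the fingers and small_bearing below 0.01 N)).
It fails at once if the glass jar or the headlamp is shifted more than 30 mm or tipped more than 0.5 rad (distance of any of jar, headlamp from where it was at the start of the episode above 0.03 m or angle between any of jar, headlamp's own z axis and vertical above 0.5 rad).
It also fails if it takes over 96 s, if anything falls off the work surface, if the arm or the gripper's body presses on something with over 40 N, if the wrist force passes 120 N, or if a joint passes its speed limit or range.

### The arm

A 6-joint arm with a two-finger parallel gripper is mounted at the origin on the work surface. World frame = base frame: x ahead of the robot, y to its left, z up, the work surface at z = 0. Lengths are in m, angles in rad, forces in N, time in s.
With the tool pointing down it reaches from about 0.375 to 0.9 m from the base axis. Payload 3.1 kg.
Tool frame: the origin (TCP) lies between the finger pads; the fingertips stand manip.finger_overhang ahead of it and the grasp point (between the pads) lies 5 mm behind it (manip.finger_overhang is the distance from the TCP to the fingertips, in m); z points along the fingers, y is the line along which they close (so a half turn about z gives the same grasp; the last joint's range is limited). The gripper opens to 85 mm and grips with 20 to 120 N. Pads are 22 mm wide; open, the fingers measure 114 mm over their backs; the gripper's body (76 mm by 85 mm) begins 54 mm behind the grasp point. The pads swing forward as they close: fully open they stand 13 mm farther back than shut.
Start: joints at [-1.419, 0.527, 1.433, -0, 1.181, -0.178], TCP at [0.203, -0.591, 0.245] pointing down, gripper open.
Joint ranges: [-3.08, 3.08], [-0.75, 2.2], [0.22, 2.44], [-1.43, 4.57], [0, 2.65], [-2.85, 2.85]. Speed limits (rad/s): [2.79, 2.79, 3.14, 3.14, 3.14, 3.14].

### API

Orientations are given as a unit quaternion [x, y, z, w].
In Python, from station import manip gives the robot as it stands.
- The arm moves only by the tool drive_tool, never from a script. Its argument "plan" is a list of rows, each a list of 7 numbers: the shift along the tool's x, y, z in m, then the turn, a rotation vector about the tool's x, y, z in degrees, then the opening, from -1 (shut) to 1 (fully open). In form: [[x, y, z, wx, wy, wz, gripper], ...]. A call has 1 to 10 rows; each row shifts and turns the commanded pose from where the row before left it, along the tool's axes as they then stand; what a row does not reach is not made up. A row lasts 1/10 s, in which the tool goes at most 50 mm and 8.59 degrees, less where a joint would pass 70% of its speed; a pose out of reach is approached as far as the arm can. A call is refused whole if a number of a shift passes 0.05 or a number of a turn 8.59, either way. A call with a gripper value outside its range is refused whole. The fingers move at their own pace and stop on an object; "newtons" is the grip in N (left out, the last holds). Time passes only in rows, so rows that do not move let the fingers close. It gives the time, the measured TCP pose, the force, the opening and the grip force at its end, in the units of the state.
- manip.sense(): the state, without advancing time (a new reading comes with each control period).
- manip.snapshot(name): name is "scene" or "side" or "wrist"; returns a dict with "image" (400x640x3 uint8, red, green, blue), "z_map" (400x640 float32, m along the optical axis (not along the pixel's ray), 0 where there is no reading), "fov_y" (degrees; the focal length in pixels is half the picture's height over the tangent of half this angle, whatever the lens; pixels are square), "cx", "cy" (the principal point, pixels), "extrinsics" (4x4, takes a point from camera to world coordinates); the wrist camera has in their place "mount" (4x4, takes a point from camera to tool coordinates, whose origin is the TCP and whose axes are the flange's). Camera axes: x right, y up, looking along -z (the intrinsics and any distortion apply to the point x, -y, -z); pixel columns grow to the right and rows downward; lengths in m; the calibration is good to about 2 mm. A picture is of the moment at which its call begins: read the wrist's pose just before it.
- manip.sign_off(): hands the job in; it is judged then, once.
The state is a dict: "t": time; "q": joint angles; "qd": joint speeds; "tau": joint torques, N m; "tcp_pos": TCP position; "tool_rot": TCP orientation; "force": force on the tool from outside, world axes, zero at the start; "ft_torque": the same for the moment, N m; "finger_gap": opening from 0.0 (shut) to 1.0 (fully open); "gripper_force": force on a finger pad.
Only numpy, scipy, OpenCV 4.12 (cv2) and the standard library are available. Lean on these libraries where they do the work, as an engineer would, in place of code of your own. Each camera call takes 0.05 s, during which the arm holds its last target. There are 200 camera calls.

## Working session

There is one attempt and no reset: what is moved stays moved. The work goes in short steps, Python scripts to look and compute and a tool call to move; the robot and the scene stay as the last step left them, time stands still between calls to the robot, and variables do not carry over. Pictures are saved under pics/ and viewed, at most 14 in all, crops included, and the job is handed in when it is done.

Besides the shell and the picture viewer there is one more tool, called by a JSON object that holds its "op" and its "data", one argument or row to a line. drive_tool: Moves the arm, as the interface text tells. Its arguments: {"type":"object","properties":{"plan":{"type":"array"},"newtons":{"type":"number"}},"required":["plan"]}

```bash
ls; mkdir -p pics; cat > h.py <<'E'
import numpy as np, cv2
from station import manip
def cloud(s,T=None):
    im=s["image"];z=s["z_map"];h,w=z.shape
    f=h/2/np.tan(np.radians(s["fov_y"])/2)
    u,v=np.meshgrid(np.arange(w),np.arange(h))
    P=np.stack([(u-s["cx"])/f*z,-(v-s["cy"])/f*z,-z,np.ones_like(z)],-1)
    T=s["extrinsics"] if T is None else T
    W=(P@np.asarray(T).T)[...,:3]; W[z==0]=np.nan
    return W
E
python3 - <<'E'
from h import *
import pickle
print(manip.sense(), manip.finger_overhang)
for n in("scene","side"):
    s=manip.snapshot(n); print({k:v for k,v in s.items() if k not in("image","z_map")})
    pickle.dump(s,open(n+".pkl","wb")); cv2.imwrite(f"pics/{n}0.png",s["image"][...,::-1])
E
```

```text
pics
{'t': 0.0, 'q': array([-1.41851883e+00,  5.28481568e-01,  1.43392961e+00, -9.35288419e-07,
        1.18141466e+00, -1.78505792e-01]), 'qd': array([ 0.00073832,  0.00084242,  0.00052185,  0.0012375 , -0.00182563,
       -0.0002586 ]), 'tau': array([ 4.74012450e-04, -4.42347050e+01, -1.78026241e+01,  8.16370800e-06,
        8.46911338e-03, -3.55904405e-06]), 'tcp_pos': array([ 0.20290547, -0.59040102,  0.24431546]), 'tool_rot': array([ 9.86353307e-01,  1.64638714e-01,  1.42103069e-05, -1.11649974e-03]), 'force': array([-0.50620658,  0.08664961, -0.68830045]), 'ft_torque': array([ 0.00208256, -0.02410235, -0.04411829]), 'gripper_force': 0.0, 'finger_gap': 1.0003089582977978} 0.014
{'fov_y': 42.81717025223001, 'cx': 316.5119134897816, 'cy': 189.5525310681142, 'extrinsics': array([[-0.43233989, -0.57317694,  0.69609656,  1.42480997],
       [ 0.90155847, -0.26058707,  0.34537907,  0.48908656],
       [-0.01656956,  0.7768929 ,  0.62941471,  0.94424165],
       [ 0.        ,  0.        ,  0.        ,  1.        ]])}
{'fov_y': 46.204586556281484, 'cx': 327.1056326482669, 'cy': 199.54321183479453, 'extrinsics': array([[-0.93013646,  0.23892911, -0.27885308,  0.13675758],
       [-0.36699634, -0.57869244,  0.72830539,  0.8269932 ],
       [ 0.01264319,  0.77976146,  0.62594905,  0.77534512],
       [ 0.        ,  0.        ,  0.        ,  1.        ]])}
```

View pics/scene0.png

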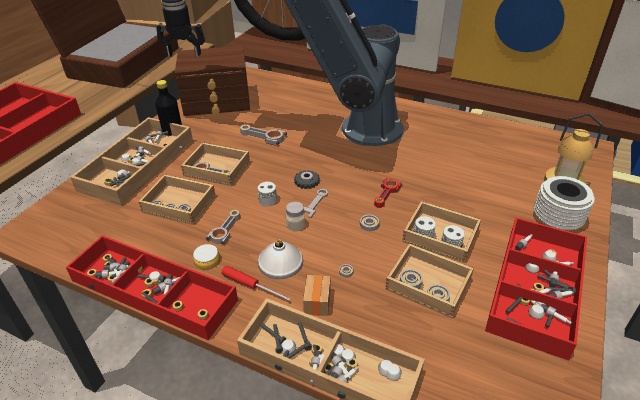

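View pics/side0.png

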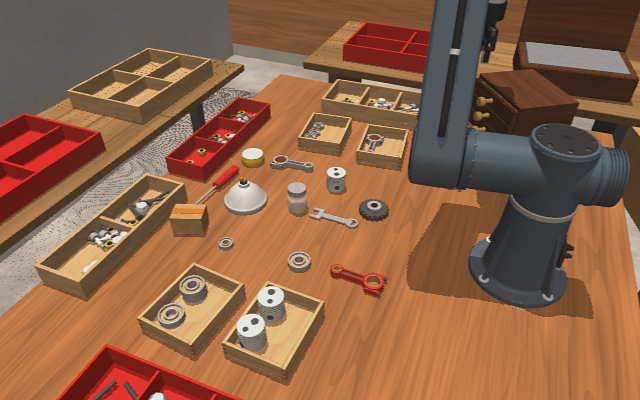

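Scene view: steel rods at (224,226) and (262,133), the red one at (388,190), a spanner at (316,203). The loose piston is at (267,193), the jar at (295,216), the headlamp at (280,258), the large bearing at (369,222) and the small one at (346,270). Trays: pistons (441,230), large bearings (429,279), and two at (216,162) and (177,198) that hold either the rod or the small bearings. Next I'll make a top-down map.

```bash
cat > ortho.py <<'E'
from h import *
import pickle
X0,X1,Y0,Y1,R=0.15,0.95,-0.62,0.5,0.0015
W_,H_=int((Y1-Y0)/R),int((X1-X0)/R)
def ortho(n):
    s=pickle.load(open(n+".pkl","rb")); 
    s["image"]=cv2.resize(s["image"],None,fx=1,fy=1)
    P=cloud(s).reshape(-1,3);C=s["image"].reshape(-1,3)
    ok=np.isfinite(P[:,0])&(P[:,2]<0.2)&(P[:,2]>-.03); P,C=P[ok],C[ok]
    i=((X1-P[:,0])/R).astype(int); j=((Y1-P[:,1])/R).astype(int)
    k=(i>=0)&(i<H_)&(j>=0)&(j<W_); i,j,P,C=i[k],j[k],P[k],C[k]
    o=np.argsort(P[:,2]); im=np.zeros((H_,W_,3),np.uint8); z=np.full((H_,W_),-1.)
    im[i[o],j[o]]=C[o]; z[i[o],j[o]]=P[o,2]
    return im,z,P,C
if __name__=="__main__":
  for n in("scene","side"):
    im,z,P,C=ortho(n)
    g=im[...,::-1].copy(); g=cv2.dilate(g,np.ones((3,3)))
    for y in np.arange(-.6,.5,.1):
        c=int((Y1-y)/R); cv2.line(g,(c,0),(c,5),(0,255,0),1); cv2.putText(g,f"{y:.1f}",(c-10,15),0,.35,(0,255,0))
    for x in np.arange(.2,.95,.1):
        r=int((X1-x)/R); cv2.line(g,(0,r),(5,r),(0,255,0),1); cv2.putText(g,f"{x:.1f}",(6,r),0,.35,(0,255,0))
    cv2.imwrite(f"pics/ortho_{n}.png",g); print(g.shape)
    t=P[(abs(P[:,2])<.006)]; print("table z",np.median(t[:,2]), np.linalg.lstsq(np.c_[t[:,:2],np.ones(len(t))],t[:,2],rcond=None)[0])
E
python3 ortho.py
```

```text
(533, 746, 3)
table z -0.00018647272847366336 [ 0.00094683  0.00028387 -0.00059726]
(533, 746, 3)
table z 0.0005467430333557788 [0.00019706 0.00062282 0.00041579]
```

View pics/ortho_scene.png

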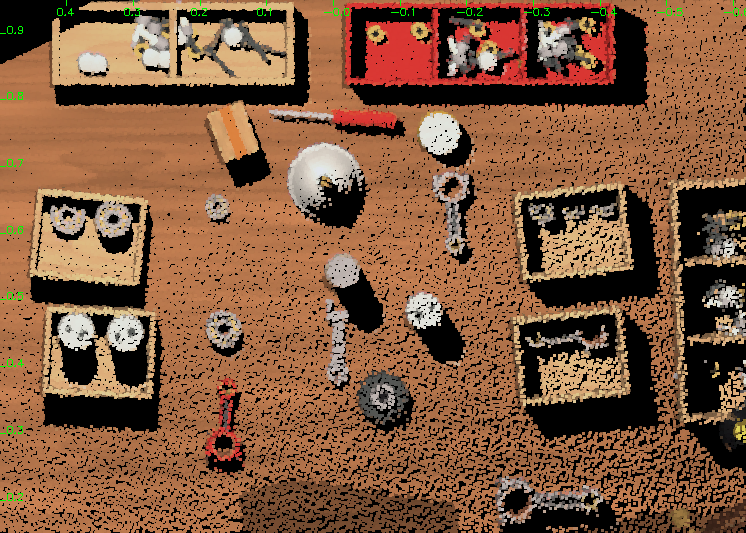

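```bash
cat > fit.py <<'E'
from ortho import *
def near(P,c,r,z0,z1):
    return P[(np.hypot(P[:,0]-c[0],P[:,1]-c[1])<r)&(P[:,2]>z0)&(P[:,2]<z1)]
for n in("scene","side"):
    im,z,P,C=ortho(n); print(n)
    for k,c,r,z0,z1 in [("piston",(.48,-.125),.05,.045,.06),("jar",(.54,-.01),.05,.06,.075),("lamp",(.67,.02),.075,.01,.09),("bigb",(.455,.17),.045,.011,.025),("smallb",(.638,.185),.035,.008,.02),("rod",(.62,-.17),.085,.010,.028),("rodfar",(.2,-.31),.1,.010,.05)]:
        p=near(P,c,r,z0,z1); (a,b),rad=cv2.minEnclosingCircle(p[:,:2].astype(np.float32)); R=cv2.minAreaRect(p[:,:2].astype(np.float32))
        print(k,len(p),"circ",np.round([a,b,rad],4),"rect",np.round(R[0],4),np.round(R[1],4),round(R[2],1),"ztop",np.round(np.percentile(p[:,2],[50,98]),4))
    for k,c in [("tp",(.41,.35)),("tb",(.57,.37)),("ts",(.59,-.36)),("tr",(.41,-.35))]:
        p=near(P,c,.115,.038,.045); 
        p=p[(abs(p[:,0]-c[0])<.08)&(abs(p[:,1]-c[1])<.1)]
        R=cv2.minAreaRect(p[:,:2].astype(np.float32)); print(k,len(p),np.round(R[0],4),np.round(R[1],4),round(R[2],1))
E
python3 fit.py
python3 - <<'E'
import pickle,cv2,numpy as np
s=pickle.load(open("scene.pkl","rb"))["image"][...,::-1]
a=cv2.resize(s[120:245,130:290],None,fx=4,fy=4,interpolation=2)
cv2.imwrite("pics/crop1.png",a)
E
```

```text
scene
piston 182 circ [ 0.4831 -0.1371  0.0296] rect [ 0.4847 -0.1362] [0.0509 0.0517] 10.2 ztop [0.0493 0.0531]
jar 183 circ [ 0.5432 -0.0149  0.0243] rect [ 0.5431 -0.0141] [0.0462 0.0449] 27.8 ztop [0.0651 0.0688]
lamp 1194 circ [0.6795 0.0141 0.0569] rect [0.6871 0.018 ] [0.0953 0.1096] 29.4 ztop [0.0333 0.066 ]
bigb 142 circ [0.4563 0.1633 0.0283] rect [0.4575 0.1657] [0.0509 0.0517] 67.5 ztop [0.0135 0.0174]
smallb 78 circ [0.6407 0.1749 0.0185] rect [0.6397 0.1749] [0.0338 0.0333] 44.2 ztop [0.0102 0.0134]
rod 314 circ [ 0.6326 -0.1756  0.0652] rect [ 0.6314 -0.1784] [0.1271 0.0532] 4.3 ztop [0.0149 0.0204]
rodfar 365 circ [ 0.1987 -0.3209  0.0821] rect [ 0.2047 -0.3222] [0.0717 0.1599] 6.4 ztop [0.0187 0.0254]
tp 566 [0.4215 0.351 ] [0.1651 0.1351] 88.2
tb 465 [0.5701 0.3681] [0.1743 0.16  ] 89.9
ts 385 [ 0.6023 -0.3594] [0.1349 0.1672] 6.4
tr 316 [ 0.4165 -0.3567] [0.1374 0.1671] 5.7
side
piston 191 circ [ 0.4799 -0.1356  0.0268] rect [ 0.4808 -0.1346] [0.0483 0.0519] 20.1 ztop [0.05  0.053]
jar 191 circ [ 0.5403 -0.0144  0.0245] rect [ 0.5405 -0.015 ] [0.0457 0.0438] 83.0 z
[... 712 characters left out ...]
                                                        ~~~~~~~~~~~~~^^^^^^^^^^^^^^^^
    return _quantile_unchecked(
        a, q, axis, out, overwrite_input, method, keepdims, weights)
    return _ureduce(a,
                    func=_quantile_ureduce_func,
    ...<5 lines>...
                    overwrite_input=overwrite_input,
                    method=method)
    r = func(a, **kwargs)
    result = _quantile(arr,
                       quantiles=q,
    ...<2 lines>...
                       out=out,
                       weights=wgt)
    slices_having_nans = np.isnan(arr[-1, ...])
                                  ~~~^^^^^^^^^
IndexError: index -1 is out of bounds for axis 0 with size 0
```

View pics/crop1.png

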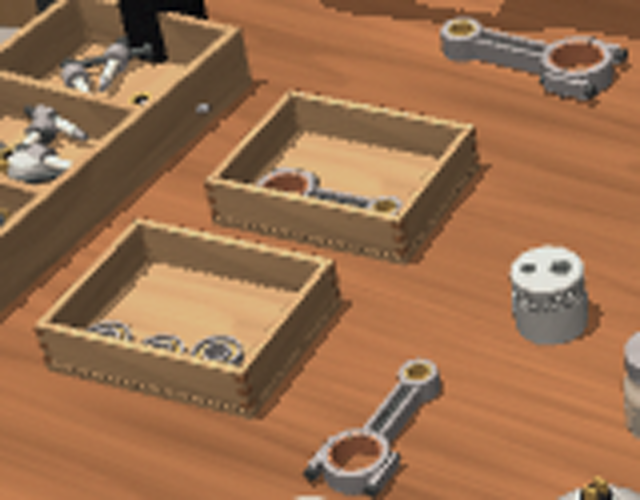

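The choice holds: the loose steel rod at (224,226) measures about 125 mm, while the far one at (262,133) is about 160 mm. The tray at (216,162) holds the rod and the one at (177,198) the small bearings.

```bash
cat > go.py <<'E'
from h import *
import sys
from scipy.spatial.transform import Rotation as Ro
def rem(x,y,z,yaw):
    s=manip.sense(); R=Ro.from_quat(s["tool_rot"]); X=R.as_matrix()
    cur=np.degrees(np.arctan2(X[1,0],X[0,0]))
    d=np.array([x,y,z])-s["tcp_pos"]
    t=np.radians(yaw); T=np.array([[np.cos(t),np.sin(t),0],[np.sin(t),-np.cos(t),0],[0,0,-1]])
    tilt=(T.T@X); rv=Ro.from_matrix(X.T@T).as_rotvec(degrees=True)
    print(f"t={s['t']:.1f} tcp",np.round(s['tcp_pos'],4),"yaw %.1f"%cur,"rotvec left",np.round(rv,2),"shift now-frame",np.round(X.T@d,4),"after-turn frame",np.round(T.T@d,4),"F",np.round(s["force"],1),"gap %.3f gf %.1f"%(s["finger_gap"],s["gripper_force"]),"q",np.round(s["q"],2))
if __name__=="__main__": rem(*map(float,sys.argv[1:5]))
E
cat > tr.py <<'E'
from ortho import *
for n in("scene","side"):
    im,z,P,C=ortho(n)
    for k,c in [("tp",(.4215,.351)),("tb",(.583,.368)),("ts",(.602,-.3594)),("tr",(.4165,-.3567))]:
        p=P[(P[:,2]>.037)&(P[:,2]<.046)&(abs(P[:,0]-c[0])<.076)&(abs(P[:,1]-c[1])<.095)][:,:2]
        # fit rectangle frame: maximise rim points on wall bands
        from scipy.optimize import minimize
        def cost(v):
            t=v[2]; d=p-v[:2]; a=d@[np.cos(t),np.sin(t)]; b=d@[-np.sin(t),np.cos(t)]
            e=np.maximum(abs(a)-.065+.0035,abs(b)-.082+.0035) # signed dist to mid wall
            return np.mean(np.minimum(abs(e),.008))
        best=min((minimize(cost,[c[0]+dx,c[1],t],method="Nelder-Mead") for t in(-.1,-.03,.03,.1) for dx in(-.006,.0,.006)),key=lambda r:r.fun)
        x,y,t=best.x; print(n,k,len(p),np.round(best.x,4),"cost",round(best.fun,4),"slot",np.round([x-.024*np.cos(t),y-.024*np.sin(t)],4),"yaw deg %.1f"%np.degrees(t))
E
python3 tr.py; python3 go.py .4825 -.1355 .12 0
```

```text
scene tp 646 [ 0.4223  0.3509 -0.0467] cost 0.0031 slot [0.3984 0.352 ] yaw deg -2.7
scene tb 695 [ 0.595   0.3675 -0.0942] cost 0.0027 slot [0.5711 0.3697] yaw deg -5.4
scene ts 456 [ 0.6032 -0.3587  0.1106] cost 0.0025 slot [ 0.5793 -0.3613] yaw deg 6.3
scene tr 361 [ 0.417  -0.3555  0.1063] cost 0.0024 slot [ 0.3931 -0.358 ] yaw deg 6.1
side tp 1279 [ 0.4194  0.3522 -0.0486] cost 0.0027 slot [0.3954 0.3534] yaw deg -2.8
side tb 1223 [ 0.5914  0.3686 -0.0958] cost 0.0025 slot [0.5675 0.3709] yaw deg -5.5
side ts 325 [ 0.5986 -0.3588  0.1064] cost 0.0024 slot [ 0.5748 -0.3613] yaw deg 6.1
side tr 338 [ 0.413  -0.3552  0.1122] cost 0.0023 slot [ 0.3892 -0.3579] yaw deg 6.4
t=0.1 tcp [ 0.2029 -0.5905  0.2444] yaw 19.0 rotvec left [-0.11 -0.   18.95] shift now-frame [ 0.4121 -0.3393  0.1252] after-turn frame [ 0.2796 -0.455   0.1244] F [-0.3 -1.   0.2] gap 0.999 gf 0.0 q [-1.42  0.53  1.43  0.    1.18 -0.18]
```

{"op": "drive_tool", "data": {
  "plan": [
    [0,0,0,0,0,6.3,1],
    [0,0,0,0,0,6.3,1],
    [0,0,0,0,0,6.3,1],
    [0.025,-0.041,0,0,0,0,1],
    [0.025,-0.041,0,0,0,0,1],
    [0.025,-0.041,0,0,0,0,1],
    [0.025,-0.041,0,0,0,0,1],
    [0.025,-0.041,0,0,0,0,1],
    [0.025,-0.041,0,0,0,0,1],
    [0.025,-0.041,0,0,0,0,1]
  ],
  "newtons": 40
}}

```text
t: 1.1
tcp_pos: [0.3783, -0.302, 0.2451]
tool_rot: [1.0, 0.0, -0.0, -0.0]
force: [1.5, -1.4, 0.6]
finger_gap: 0.996
gripper_force: 0.0
```

{"op": "drive_tool", "data": {
  "plan": [
    [0.025,-0.041,0.02,0,0,0,1],
    [0.025,-0.041,0.02,0,0,0,1],
    [0.025,-0.041,0.02,0,0,0,1],
    [0.025,-0.041,0.02,0,0,0,1],
    [0,0,0,0,0,0,1]
  ]
}}

```text
t: 1.6
tcp_pos: [0.4737, -0.1406, 0.166]
tool_rot: [1.0, 0.004, -0.002, -0.002]
force: [-0.7, 0.1, -0.8]
finger_gap: 0.998
gripper_force: 0.0
```

```bash
python3 go.py .4825 -.1355 .03 0; python3 - <<'E'
from h import *
s=manip.snapshot("wrist"); cv2.imwrite("pics/w1.png",s["image"][...,::-1]); print(np.round(s["mount"],4),s["fov_y"],s["cx"],s["cy"])
E
```

```text
t=1.6 tcp [ 0.4737 -0.1406  0.166 ] yaw 0.4 rotvec left [-0.24  0.27  0.44] shift now-frame [ 0.0095 -0.0045  0.136 ] after-turn frame [ 0.0088 -0.0051  0.136 ] F [-0.7  0.1 -0.8] gap 0.998 gf 0.0 q [-0.52  0.48  1.83  0.    0.84  1.05]
[[ 5.000e-04  9.498e-01  3.127e-01  8.040e-02]
 [ 1.000e+00 -5.000e-04 -2.000e-04  4.000e-04]
 [ 0.000e+00  3.127e-01 -9.498e-01 -1.287e-01]
 [ 0.000e+00  0.000e+00  0.000e+00  1.000e+00]] 62.437893226421984 321.74361001908017 202.48532233132647
```

View pics/w1.png

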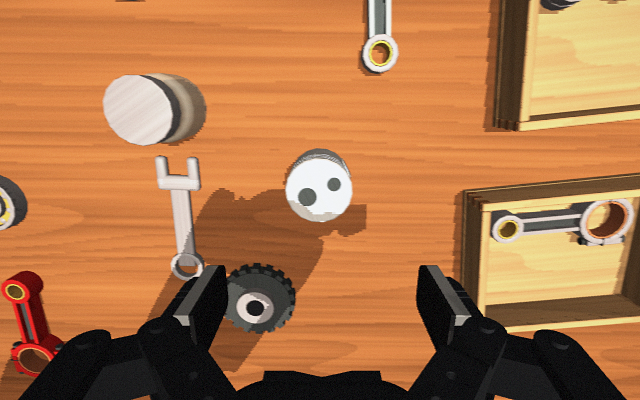

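The wrist view shows the loose piston at (319,188), centred between the fingers. I'll measure it from here.

```bash
cat > wm.py <<'E'
from h import *
import sys
from scipy.spatial.transform import Rotation as Ro
def wcloud(save=None):
    st=manip.sense(); s=manip.snapshot("wrist")
    T=np.eye(4); T[:3,:3]=Ro.from_quat(st["tool_rot"]).as_matrix(); T[:3,3]=st["tcp_pos"]
    if save: cv2.imwrite(f"pics/{save}.png",s["image"][...,::-1])
    W=cloud(s,T@s["mount"]); return W.reshape(-1,3)
def meas(c,r,z0,z1):
    P=wcloud(); p=P[(np.hypot(P[:,0]-c[0],P[:,1]-c[1])<r)&(P[:,2]>z0)&(P[:,2]<z1)]
    R=cv2.minAreaRect(p[:,:2].astype(np.float32)); (a,b),rad=cv2.minEnclosingCircle(p[:,:2].astype(np.float32))
    print(len(p),"rect",np.round(R[0],4),np.round(R[1],4),"%.1f"%R[2],"circ",np.round([a,b,rad],4),"z",np.round(np.percentile(p[:,2],[2,50,98]),4))
if __name__=="__main__": a=list(map(float,sys.argv[1:])); meas(a[:2],*a[2:5])
E
python3 wm.py .4825 -.1355 .045 .044 .058; python3 go.py .4825 -.1355 .03 0
```

```text
3348 rect [ 0.4826 -0.137 ] [0.0515 0.0511] 26.4 circ [ 0.4824 -0.1372  0.0262] z [0.0484 0.05   0.0514]
t=1.7 tcp [ 0.4736 -0.1449  0.1677] yaw 0.2 rotvec left [-0.04  0.1   0.24] shift now-frame [ 0.0091 -0.0093  0.1377] after-turn frame [ 0.0089 -0.0094  0.1377] F [-0.4 -0.6  0.4] gap 1.003 gf 0.0 q [-0.52  0.47  1.83 -0.    0.84  1.04]
```

{"op": "drive_tool", "data": {
  "plan": [
    [0.009,-0.008,0.03,0,0,0,1],
    [0,0,0.035,0,0,0,1],
    [0,0,0.035,0,0,0,1],
    [0,0,0.03,0,0,0,1],
    [0,0,0.009,0,0,0,1],
    [0,0,0,0,0,0,-1],
    [0,0,0,0,0,0,-1],
    [0,0,0,0,0,0,-1],
    [0,0,0,0,0,0,-1],
    [0,0,0,0,0,0,-1]
  ]
}}

```text
t: 2.7
tcp_pos: [0.4837, -0.139, 0.0311]
tool_rot: [1.0, 0.001, 0.001, 0.001]
force: [-0.5, -2.0, 6.7]
finger_gap: 0.596
gripper_force: 42.4
```

```bash
python3 go.py .397 .3527 .15 -2.7
```

```text
t=2.7 tcp [ 0.4837 -0.139   0.0311] yaw 0.1 rotvec left [ 0.11 -0.17  2.77] shift now-frame [-0.0857 -0.4916 -0.1202] after-turn frame [-0.1098 -0.4871 -0.1189] F [-0.5 -2.   6.7] gap 0.596 gf 42.4 q [-0.5   0.74  1.89 -0.    0.52  1.07]
```

{"op": "drive_tool", "data": {
  "plan": [
    [0,0,-0.02,0,0,0,-1],
    [0,0,-0.035,0,0,0,-1],
    [0,0,-0.035,0,0,0,-1],
    [-0.004,-0.03,-0.03,0,0,0,-1],
    [-0.008,-0.042,0,0,0,0,-1],
    [-0.008,-0.042,0,0,0,0,-1],
    [-0.008,-0.042,0,0,0,0,-1],
    [-0.008,-0.042,0,0,0,0,-1],
    [-0.008,-0.042,0,0,0,0,-1],
    [-0.008,-0.042,0,0,0,0,-1]
  ]
}}

```text
t: 3.7
tcp_pos: [0.4298, 0.1455, 0.15]
tool_rot: [1.0, 0.0, 0.0, -0.0]
force: [0.3, 0.5, -1.6]
finger_gap: 0.594
gripper_force: 42.3
```

{"op": "drive_tool", "data": {
  "plan": [
    [-0.008,-0.042,0,0,0,0,-1],
    [-0.008,-0.042,0,0,0,0,-1],
    [-0.008,-0.042,0,0,0,0,-1],
    [-0.008,-0.04,0,0,0,0,-1],
    [-0.008,-0.03,0,0,0,2.7,-1],
    [0,-0.01,0,0,0,0,-1],
    [0,0,0,0,0,0,-1]
  ]
}}

```text
t: 4.4
tcp_pos: [0.3906, 0.3509, 0.1497]
tool_rot: [1.0, -0.021, 0.001, -0.0]
force: [0.7, -0.6, -1.1]
finger_gap: 0.597
gripper_force: 42.4
```

```bash
python3 go.py .397 .3527 .038 -2.7;python3 - <<'E'
from wm import *
P=wcloud("w2")
E
```

```text
t=4.4 tcp [0.3906 0.3509 0.1497] yaw -2.4 rotvec left [-0.03 -0.07  0.26] shift now-frame [ 0.0062 -0.002   0.1117] after-turn frame [ 0.0063 -0.0021  0.1117] F [ 0.7 -0.6 -1.1] gap 0.597 gf 42.4 q [ 0.52  0.53  1.77 -0.    0.83  2.13]
```

View pics/w2.png

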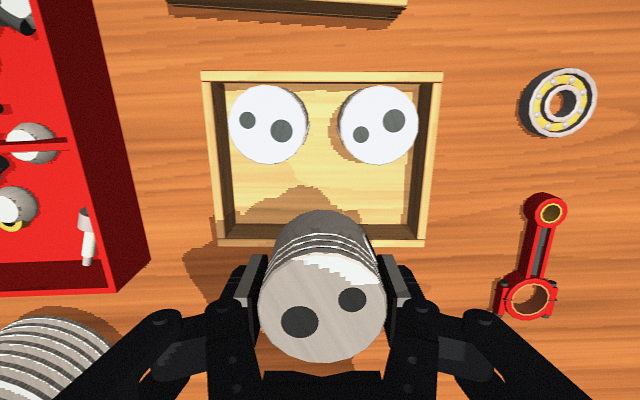

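The piston hangs straight in the grip. The tray's own two stand at (268,125) and (378,125), so I'll check the free space before lowering.

```bash
cat >> wm.py <<'E'
E
python3 - <<'E'
from wm import *
P=wcloud(); P=P[np.isfinite(P[:,0])]
a=np.radians(-2.7)
def loc(p): d=p-[.421,.3515]; return d@[np.cos(a),np.sin(a)], d@[-np.sin(a),np.cos(a)]
x,y=loc(P[:,:2]); m=(abs(x)<.09)&(abs(y)<.1)
for lo,hi,n in((.054,.06,"tops"),(.038,.046,"rim")):
    k=m&(P[:,2]>lo)&(P[:,2]<hi)
    for s in(-1,1):
        q=k&(y*s>0); print(n,s,q.sum(),"x",np.round(np.percentile(x[q],[.5,99.5]),4),"y",np.round(np.percentile(y[q],[.5,99.5]),4))
E
python3 go.py .397 .3527 .038 -2.7
```

```text
tops -1 4902 x [0.0057 0.0547] y [-0.0636 -0.0143]
tops 1 4909 x [0.0055 0.0548] y [0.01   0.0592]
rim -1 3598 x [-0.0644  0.0649] y [-0.0829 -0.0009]
rim 1 3583 x [-0.0641  0.0646] y [0.0011 0.0805]
t=4.5 tcp [0.3906 0.3488 0.1494] yaw -2.6 rotvec left [0.05 0.02 0.08] shift now-frame [ 0.0063 -0.0042  0.1114] after-turn frame [ 0.0062 -0.0042  0.1114] F [ 1.2 -0.6 -1.2] gap 0.599 gf 42.4 q [ 0.52  0.53  1.78 -0.    0.83  2.13]
```

{"op": "drive_tool", "data": {
  "plan": [
    [0.003,-0.004,0.025,0,0,0,-1],
    [0,0,0.03,0,0,0,-1],
    [0,0,0.025,0,0,0,-1],
    [0,0,0.015,0,0,0,-1],
    [0,0,0.008,0,0,0,-1],
    [0,0,0.003,0,0,0,-1],
    [0,0,0,0,0,0,-1]
  ]
}}

```text
t: 5.2
tcp_pos: [0.3944, 0.353, 0.0436]
tool_rot: [1.0, -0.024, 0.0, 0.0]
force: [-1.1, -1.0, -0.4]
finger_gap: 0.6
gripper_force: 42.4
```

```bash
python3 go.py .394 .3527 .038 -2.7
```

```text
t=5.2 tcp [0.3944 0.353  0.0436] yaw -2.7 rotvec left [ 0.   -0.   -0.01] shift now-frame [-0.0004  0.0003  0.0056] after-turn frame [-0.0004  0.0003  0.0056] F [-1.1 -1.  -0.4] gap 0.600 gf 42.4 q [ 0.52  0.73  1.82 -0.    0.6   2.14]
```

{"op": "drive_tool", "data": {
  "plan": [
    [0,0,0.003,0,0,0,-1],
    [0,0,0.002,0,0,0,-1],
    [0,0,0.001,0,0,0,-1],
    [0,0,0.001,0,0,0,-1],
    [0,0,0,0,0,0,-1]
  ]
}}

```text
t: 5.7
tcp_pos: [0.3942, 0.3538, 0.0381]
tool_rot: [1.0, -0.023, 0.001, -0.0]
force: [-1.7, -0.9, 10.0]
finger_gap: 0.599
gripper_force: 43.6
```

{"op": "drive_tool", "data": {
  "plan": [
    [0,0,0,0,0,0,0.5],
    [0,0,0,0,0,0,1],
    [0,0,0,0,0,0,1],
    [0,0,0,0,0,0,1],
    [0,0,-0.015,0,0,0,1],
    [0,0,-0.035,0,0,0,1],
    [0,0,-0.035,0,0,2.7,1],
    [0,0,-0.03,0,0,-2.7,1],
    [0.01,0.04,0,0,0,0,1],
    [0.01,0.04,0,0,0,0,1]
  ]
}}

```text
t: 6.7
tcp_pos: [0.4109, 0.273, 0.1526]
tool_rot: [1.0, -0.021, 0.002, -0.001]
force: [1.4, -0.8, -0.4]
finger_gap: 1.0
gripper_force: 0.0
```

{"op": "drive_tool", "data": {
  "plan": [
    [0.01,0.04,0,0,0,0,1],
    [0.01,0.04,0,0,0,0,1],
    [0.01,0.025,0,0,0,0,1],
    [0,0,0,0,0,0,1],
    [0,0,0,0,0,0,1]
  ]
}}

```text
t: 7.2
tcp_pos: [0.4354, 0.1661, 0.1513]
tool_rot: [1.0, -0.024, -0.0, -0.0]
force: [0.4, -0.6, -0.1]
finger_gap: 0.999
gripper_force: 0.0
```

```bash
python3 wm.py .4555 .1637 .045 .011 .025; python3 wm.py .394 .3535 .05 .05 .06; python3 go.py .4555 .1637 .014 -2.7
```

```text
1967 rect [0.4567 0.1637] [0.0509 0.0508] 86.4 circ [0.4565 0.1638 0.026 ] z [0.0111 0.0144 0.0162]
4086 rect [0.4082 0.3586] [0.0724 0.0759] 70.4 circ [0.4091 0.3528 0.0416] z [0.0509 0.0569 0.0582]
t=7.3 tcp [0.4348 0.1671 0.1513] yaw -2.6 rotvec left [-0.01  0.04  0.09] shift now-frame [0.0209 0.0025 0.1373] after-turn frame [0.0208 0.0025 0.1373] F [-0.3 -0.2 -0.1] gap 1.006 gf 0.0 q [0.13 0.47 1.92 0.   0.75 1.74]
```

{"op": "drive_tool", "data": {
  "plan": [
    [0.022,0.003,0.03,0,0,2.7,0.5],
    [0,0,0.035,0,0,0,0.5],
    [0,0,0.035,0,0,0,0.5],
    [0,0,0.022,0,0,0,0.5],
    [0,0,0.01,0,0,0,0.5],
    [0,0,0.004,0,0,0,0.5],
    [0,0,0,0,0,0,0.5],
    [0,0,0,0,0,0,0.5]
  ]
}}

```text
t: 8.1
tcp_pos: [0.4578, 0.1629, 0.0163]
tool_rot: [0.999, -0.046, 0.001, -0.0]
force: [-0.0, -0.5, 0.1]
finger_gap: 0.754
gripper_force: 0.0
```

```bash
python3 go.py .4566 .1637 .014 -5.4; python3 - <<'E'
from h import *
import cv2
s=manip.snapshot("side"); cv2.imwrite("pics/s2.png",cv2.resize(s["image"][200:320,220:380][...,::-1],None,fx=4,fy=4,interpolation=2))
E
```

```text
t=8.1 tcp [0.4578 0.1629 0.0163] yaw -5.3 rotvec left [-0.02 -0.11  0.09] shift now-frame [-0.0012 -0.0007  0.0023] after-turn frame [-0.0012 -0.0007  0.0023] F [-0.  -0.5  0.1] gap 0.754 gf 0.0 q [0.11 0.76 1.93 0.   0.45 1.77]
```

View pics/s2.png

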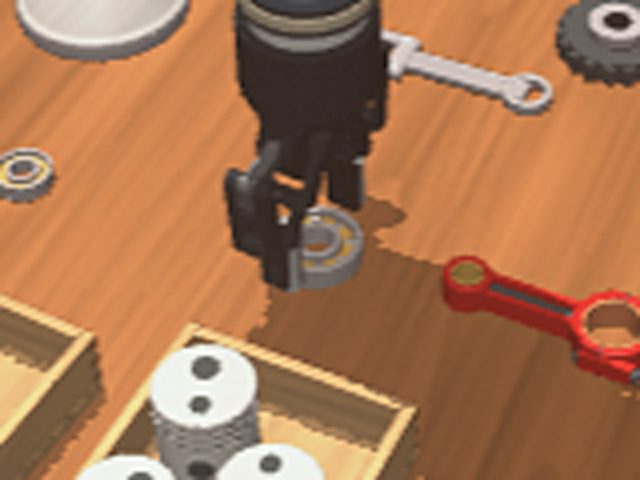

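The fingers straddle the large bearing and the piston stands in its tray. Going 2 mm lower, then closing.

{"op": "drive_tool", "data": {
  "plan": [
    [-0.001,0,0.003,0,0,0,0.5],
    [0,0,0,0,0,0,0.5],
    [0,0,0,0,0,0,-1],
    [0,0,0,0,0,0,-1],
    [0,0,0,0,0,0,-1],
    [0,0,0,0,0,0,-1]
  ],
  "newtons": 50
}}

```text
t: 8.75
tcp_pos: [0.4563, 0.1625, 0.0134]
tool_rot: [0.999, -0.046, 0.0, -0.0]
force: [-1.5, -0.4, 7.4]
finger_gap: 0.589
gripper_force: 50.4
```

```bash
python3 go.py .5693 .3703 .13 -5.4
```

```text
t=8.8 tcp [0.4563 0.1625 0.0134] yaw -5.3 rotvec left [-0.01 -0.05  0.08] shift now-frame [ 0.0933 -0.2174 -0.1165] after-turn frame [ 0.0929 -0.2175 -0.1166] F [-1.5 -0.4  7.4] gap 0.589 gf 50.4 q [ 0.11  0.76  1.94 -0.    0.44  1.77]
```

{"op": "drive_tool", "data": {
  "plan": [
    [0,0,-0.015,0,0,0,-1],
    [0,0,-0.03,0,0,0,-1],
    [0,0,-0.035,0,0,0,-1],
    [0.007,-0.015,-0.035,0,0,0,-1],
    [0.015,-0.035,0,0,0,0,-1],
    [0.015,-0.035,0,0,0,0,-1],
    [0.015,-0.035,0,0,0,0,-1],
    [0.015,-0.035,0,0,0,0,-1],
    [0.015,-0.035,0,0,0,0,-1],
    [0.01,-0.02,0,0,0,0,-1]
  ]
}}

```text
t: 9.75
tcp_pos: [0.568, 0.3656, 0.1271]
tool_rot: [0.999, -0.046, 0.0, -0.0]
force: [0.8, -0.3, -1.5]
finger_gap: 0.587
gripper_force: 52.6
```

{"op": "drive_tool", "data": {
  "plan": [
    [0,-0.007,0,0,0,0,-1],
    [0,0,0,0,0,0,-1]
  ]
}}

```text
t: 9.95
tcp_pos: [0.5669, 0.3703, 0.1266]
tool_rot: [0.999, -0.046, -0.001, 0.0]
force: [0.1, -0.2, -1.9]
finger_gap: 0.59
gripper_force: 52.6
```

```bash
python3 - <<'E'
from wm import *
P=wcloud("w3"); P=P[np.isfinite(P[:,0])]
a=np.radians(-5.4)
d=P[:,:2]-[.5932,.368]; x,y=d@[np.cos(a),np.sin(a)], d@[-np.sin(a),np.cos(a)]; m=(abs(x)<.09)&(abs(y)<.1)
for lo,hi,n in((.015,.037,"parts"),(.039,.046,"rim")):
    k=m&(P[:,2]>lo)&(P[:,2]<hi)&((abs(x)<.055)&(abs(y)<.07) if n=="parts" else True)
    print(n,k.sum(),"x",np.round(np.percentile(x[k],[.5,5,99.5]),4),"y",np.round(np.percentile(y[k],[.5,99.5]),4))
E
python3 go.py .5693 .3703 .0205 -5.4
```

```text
parts 7260 x [0.006  0.0097 0.0544] y [-0.0589  0.0565]
rim 7966 x [-0.0629 -0.0593  0.066 ] y [-0.0828  0.0803]
t=10.0 tcp [0.5665 0.3693 0.1266] yaw -5.3 rotvec left [0.11 0.15 0.08] shift now-frame [ 0.003  -0.0015  0.1061] after-turn frame [ 0.0027 -0.0013  0.1061] F [ 0.1 -0.3 -2.1] gap 0.586 gf 52.6 q [ 0.41  0.73  1.39 -0.    1.02  2.08]
```

View pics/w3.png

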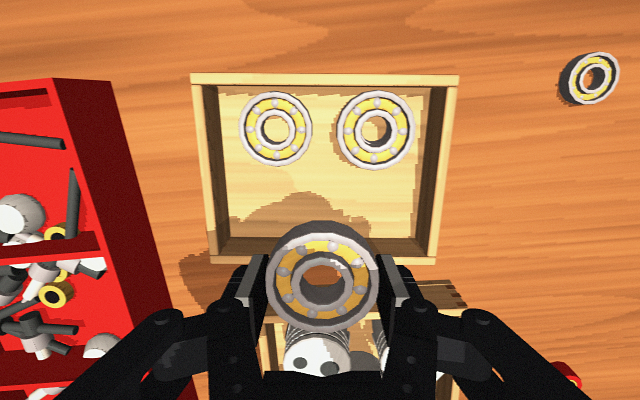

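The large bearing sits flat in the grip, with a clear space in the tray in front of it. Lowering.

{"op": "drive_tool", "data": {
  "plan": [
    [0.003,-0.001,0.025,0,0,0,-1],
    [0,0,0.03,0,0,0,-1],
    [0,0,0.025,0,0,0,-1],
    [0,0,0.012,0,0,0,-1],
    [0,0,0.007,0,0,0,-1],
    [0,0,0.002,0,0,0,-1],
    [0,0,0,0,0,0,-1]
  ]
}}

```text
t: 10.7
tcp_pos: [0.5716, 0.3707, 0.0272]
tool_rot: [0.999, -0.047, 0.001, -0.0]
force: [-0.9, -0.1, -0.8]
finger_gap: 0.584
gripper_force: 52.6
```

{"op": "drive_tool", "data": {
  "plan": [
    [0,0,0.002,0,0,0,-1],
    [0,0,0.001,0,0,0,-1],
    [0,0,0.001,0,0,0,-1],
    [0,0,0,0,0,0,-1]
  ]
}}

```text
t: 11.1
tcp_pos: [0.5711, 0.3708, 0.0226]
tool_rot: [0.999, -0.047, 0.0, -0.0]
force: [-0.0, -0.2, -0.8]
finger_gap: 0.582
gripper_force: 52.6
```

{"op": "drive_tool", "data": {
  "plan": [
    [0,0,0.001,0,0,0,-1],
    [0,0,0.001,0,0,0,-1],
    [0,0,0.0005,0,0,0,-1],
    [0,0,0,0,0,0,-1]
  ]
}}

```text
t: 11.5
tcp_pos: [0.5711, 0.3709, 0.0205]
tool_rot: [0.999, -0.047, 0.0, -0.0]
force: [-1.6, -0.3, 2.8]
finger_gap: 0.581
gripper_force: 53.0
```

{"op": "drive_tool", "data": {
  "plan": [
    [0,0,0.0005,0,0,0,0.5],
    [0,0,0,0,0,0,0.8],
    [0,0,0,0,0,0,0.8],
    [0,0,-0.01,0,0,0,0.8],
    [0,0,-0.035,0,0,0,0.8],
    [0,0,-0.035,0,0,0,0.8],
    [0.01,0.02,-0.03,0,0,0,0.8],
    [0.014,0.04,0,0,0,0,0.8],
    [0.014,0.04,0,0,0,0,0.8],
    [0.014,0.04,0,0,0,0,0.8]
  ]
}}

```text
t: 12.5
tcp_pos: [0.6103, 0.2255, 0.1309]
tool_rot: [0.999, -0.046, 0.001, -0.0]
force: [0.2, 1.1, -0.4]
finger_gap: 0.9
gripper_force: 0.0
```

{"op": "drive_tool", "data": {
  "plan": [
    [0.014,0.04,0,0,0,5.4,0.5],
    [0,0.01,0,0,0,-5.4,0.3],
    [0,0,0,0,0,0,0.3],
    [0,0,0,0,0,0,0.3]
  ]
}}

```text
t: 12.9
tcp_pos: [0.6182, 0.1758, 0.13]
tool_rot: [0.999, -0.048, 0.0, -0.0]
force: [-0.5, -0.3, -0.3]
finger_gap: 0.648
gripper_force: 0.0
```

```bash
python3 wm.py .639 .175 .035 .0085 .02; python3 wm.py .5705 .371 .03 .018 .03; python3 go.py .639 .1747 .012 -5.4
```

```text
826 rect [0.6401 0.174 ] [0.034  0.0341] 84.9 circ [0.6398 0.1739 0.0175] z [0.0086 0.0107 0.0123]
2058 rect [0.5717 0.3702] [0.0523 0.0509] 87.7 circ [0.5708 0.3699 0.027 ] z [0.0181 0.0212 0.0229]
t=13.0 tcp [0.618  0.1768 0.1297] yaw -5.3 rotvec left [-0.02 -0.02  0.07] shift now-frame [0.0211 0.0002 0.1177] after-turn frame [2.110e-02 1.000e-04 1.177e-01] F [ 0.3  0.8 -0.4] gap 0.651 gf 0.0 q [0.1  0.69 1.48 0.   0.97 1.77]
```

{"op": "drive_tool", "data": {
  "plan": [
    [0.022,0.001,0.025,0,0,0,0.2],
    [0,0,0.035,0,0,0,0.2],
    [0,0,0.03,0,0,0,0.2],
    [0,0,0.016,0,0,0,0.2],
    [0,0,0.006,0,0,0,0.2],
    [0,0,0.003,0,0,0,0.2],
    [0,0,0,0,0,0,0.2],
    [0,0,0,0,0,0,0.2]
  ]
}}

```text
t: 13.8
tcp_pos: [0.641, 0.1728, 0.0159]
tool_rot: [0.999, -0.047, 0.001, -0.0]
force: [-0.5, -0.5, -0.2]
finger_gap: 0.603
gripper_force: 0.0
```

```bash
python3 go.py .640 .174 .014 -5.4
```

```text
t=13.8 tcp [0.641  0.1728 0.0159] yaw -5.3 rotvec left [-0.03 -0.16  0.06] shift now-frame [-0.0011 -0.0011  0.0019] after-turn frame [-0.0011 -0.0011  0.0019] F [-0.5 -0.5 -0.2] gap 0.603 gf 0.0 q [0.1  0.87 1.46 0.   0.8  1.76]
```

{"op": "drive_tool", "data": {
  "plan": [
    [-0.001,-0.001,0.002,0,0,0,0.2],
    [0,0,0,0,0,0,-0.1],
    [0,0,0,0,0,0,-1],
    [0,0,0,0,0,0,-1],
    [0,0,0,0,0,0,-1],
    [0,0,0,0,0,0,-1]
  ],
  "newtons": 40
}}

```text
t: 14.4
tcp_pos: [0.6396, 0.1737, 0.0135]
tool_rot: [0.999, -0.047, 0.001, -0.0]
force: [-0.9, 0.4, 5.6]
finger_gap: 0.39
gripper_force: 42.6
```

```bash
python3 go.py .577 -.3613 .15 6.2
```

```text
t=14.4 tcp [0.6396 0.1737 0.0135] yaw -5.4 rotvec left [-1.000e-02 -8.000e-02 -1.155e+01] shift now-frame [-0.0122  0.5384 -0.1367] after-turn frame [-0.12    0.5251 -0.1365] F [-0.9  0.4  5.6] gap 0.390 gf 42.6 q [0.1  0.88 1.47 0.   0.8  1.76]
```

{"op": "drive_tool", "data": {
  "plan": [
    [0,0,-0.015,0,0,0,-1],
    [0,0,-0.035,0,0,0,-1],
    [0,0,-0.045,0,0,0,-1],
    [0,0,-0.04,0,0,-5.8,-1],
    [0,0,0,0,0,-5.8,-1],
    [-0.01,0.042,0,0,0,0,-1],
    [-0.01,0.042,0,0,0,0,-1],
    [-0.01,0.042,0,0,0,0,-1],
    [-0.01,0.042,0,0,0,0,-1],
    [-0.01,0.042,0,0,0,0,-1]
  ]
}}

```text
t: 15.4
tcp_pos: [0.6117, -0.0421, 0.1481]
tool_rot: [0.999, 0.055, 0.0, 0.0]
force: [1.3, -0.3, -0.4]
finger_gap: 0.393
gripper_force: 39.9
```

{"op": "drive_tool", "data": {
  "plan": [
    [-0.01,0.042,0,0,0,0,-1],
    [-0.01,0.042,0,0,0,0,-1],
    [-0.01,0.042,0,0,0,0,-1],
    [-0.01,0.042,0,0,0,0,-1],
    [-0.01,0.042,0,0,0,0,-1],
    [-0.01,0.042,0,0,0,0,-1],
    [-0.01,0.042,0,0,0,0,-1],
    [0,0.02,0,0,0,0,-1],
    [0,0,0,0,0,0,-1],
    [0,0,0,0,0,0,-1]
  ]
}}

```text
t: 16.4
tcp_pos: [0.5763, -0.36, 0.1474]
tool_rot: [0.999, 0.054, -0.0, -0.001]
force: [-0.5, 0.3, -1.0]
finger_gap: 0.39
gripper_force: 39.9
```

```bash
python3 - <<'E'
from wm import *
P=wcloud("w4"); P=P[np.isfinite(P[:,0])]
a=np.radians(6.2)
d=P[:,:2]-[.6009,-.3588]; x,y=d@[np.cos(a),np.sin(a)], d@[-np.sin(a),np.cos(a)]; m=(abs(x)<.09)&(abs(y)<.1)
for lo,hi,n in((.013,.037,"parts"),(.039,.046,"rim")):
    k=m&(P[:,2]>lo)&(P[:,2]<hi)&((abs(x)<.054)&(abs(y)<.07) if n=="parts" else True)
    print(n,k.sum(),"x",np.round(np.percentile(x[k],[.5,5,99.5]),4),"y",np.round(np.percentile(y[k],[.5,99.5]),4))
E
python3 go.py .577 -.3613 .0205 6.2
```

```text
parts 4364 x [0.021  0.0236 0.0535] y [-0.0657  0.0563]
rim 7158 x [-0.0639 -0.0613  0.0652] y [-0.0838  0.0792]
t=16.4 tcp [ 0.5764 -0.359   0.1474] yaw 6.3 rotvec left [-0.1   0.05  0.07] shift now-frame [0.0004 0.0026 0.1269] after-turn frame [0.0003 0.0024 0.1269] F [-0.7  1.  -0.8] gap 0.390 gf 39.9 q [-0.72  0.71  1.37  0.    1.07  0.74]
```

View pics/w4.png

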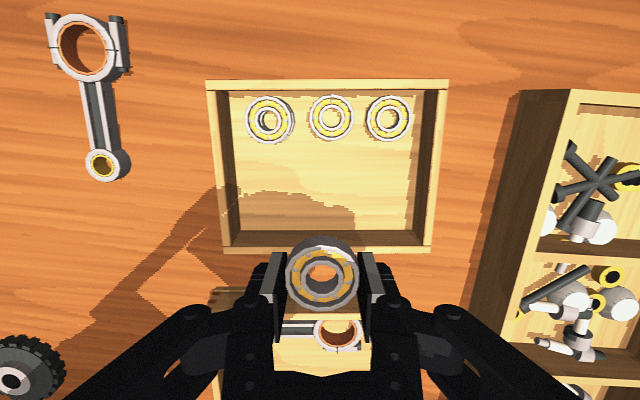

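The small bearing is held flat and the small-bearing tray is clear in front (335,190). Lowering.

{"op": "drive_tool", "data": {
  "plan": [
    [0,0.003,0.03,0,0,0,-1],
    [0,0,0.035,0,0,0,-1],
    [0,0,0.03,0,0,0,-1],
    [0,0,0.018,0,0,0,-1],
    [0,0,0.008,0,0,0,-1],
    [0,0,0.003,0,0,0,-1],
    [0,0,0,0,0,0,-1],
    [0,0,0,0,0,0,-1]
  ]
}}

```text
t: 17.25
tcp_pos: [0.5781, -0.364, 0.025]
tool_rot: [0.999, 0.055, 0.001, 0.001]
force: [-0.2, 0.7, 0.3]
finger_gap: 0.392
gripper_force: 39.9
```

{"op": "drive_tool", "data": {
  "plan": [
    [0,0,0.001,0,0,0,-1],
    [0,0,0.0005,0,0,0,-1],
    [0,0,0,0,0,0,-1]
  ]
}}

```text
t: 17.55
tcp_pos: [0.5773, -0.3635, 0.0224]
tool_rot: [0.999, 0.054, 0.0, 0.0]
force: [-0.1, 0.9, -0.5]
finger_gap: 0.389
gripper_force: 39.9
```

{"op": "drive_tool", "data": {
  "plan": [
    [0,0,0.001,0,0,0,-1],
    [0,0,0.001,0,0,0,-1],
    [0,0,0.0005,0,0,0,-1],
    [0,0,0,0,0,0,-1]
  ]
}}

```text
t: 17.95
tcp_pos: [0.5772, -0.3635, 0.0205]
tool_rot: [0.999, 0.055, 0.0, 0.0]
force: [-1.3, 1.0, 5.0]
finger_gap: 0.39
gripper_force: 43.0
```

{"op": "drive_tool", "data": {
  "plan": [
    [0,0,0,0,0,0,0],
    [0,0,0,0,0,0,0.3],
    [0,0,0,0,0,0,0.3],
    [0,0,-0.01,0,0,0,0.3],
    [0,0,-0.035,0,0,0,0.3],
    [0,0,-0.04,0,0,0,0.3],
    [0.01,-0.02,-0.03,0,0,0,0.3],
    [0.011,-0.04,0,0,0,0,0.3],
    [0.011,-0.04,0,0,0,0,0.3],
    [0.011,-0.04,0,0,0,0,0.3]
  ]
}}

```text
t: 18.95
tcp_pos: [0.6049, -0.2185, 0.1357]
tool_rot: [0.999, 0.054, 0.001, 0.0]
force: [-0.0, -1.1, 0.0]
finger_gap: 0.647
gripper_force: 0.0
```

{"op": "drive_tool", "data": {
  "plan": [
    [0.011,-0.035,0,0,0,0,0.3],
    [0,-0.005,0,0,0,0,0.3],
    [0,0,0,0,0,0,0.3],
    [0,0,0,0,0,0,0.3]
  ]
}}

```text
t: 19.35
tcp_pos: [0.6115, -0.1795, 0.1349]
tool_rot: [0.999, 0.054, 0.0, 0.001]
force: [-0.6, -0.8, 0.2]
finger_gap: 0.652
gripper_force: 0.0
```

```bash
python3 - <<'E'
from wm import *
P=wcloud("w5"); P=P[np.isfinite(P[:,0])]
p=P[(np.hypot(P[:,0]-.631,P[:,1]+.178)<.085)&(P[:,2]>.008)&(P[:,2]<.026)]
for a,b in((.58,.6),(.6,.615),(.615,.63),(.63,.645),(.645,.66),(.66,.7)):
    q=p[(p[:,0]>a)&(p[:,0]<b)]; print(a,b,len(q),"y",np.round(np.percentile(q[:,1],[1,99]),4) if len(q) else "", "mid", np.round(np.mean(np.percentile(q[:,1],[1,99])),4))
print("x ext",np.percentile(p[:,0],[.3,99.7]), cv2.minAreaRect(p[:,:2].astype(np.float32)))
k=P[(np.hypot(P[:,0]-.577,P[:,1]+.3635)<.03)&(P[:,2]>.014)&(P[:,2]<.03)]
print("smallb",len(k),np.round(np.median(k,0),4),np.round(np.ptp(k,0),4))
E
python3 go.py .6325 -.1785 .016 5
```

```text
0.58 0.6 544 y [-0.1965 -0.1704] mid -0.1835
0.6 0.615 355 y [-0.19  -0.174] mid -0.182
0.615 0.63 380 y [-0.1891 -0.1731] mid -0.1811
0.63 0.645 400 y [-0.1879 -0.1718] mid -0.1799
0.645 0.66 722 y [-0.2027 -0.1535] mid -0.1781
0.66 0.7 1717 y [-0.2027 -0.1515] mid -0.1771
x ext [0.57173952 0.69196668] ((0.6307013630867004, -0.18050836026668549), (0.12148753553628922, 0.052832331508398056), 4.128720760345459)
smallb 1107 [ 0.5786 -0.3635  0.0169] [0.0347 0.036  0.0059]
t=19.4 tcp [ 0.6114 -0.18    0.1347] yaw 6.2 rotvec left [ 0.05 -0.04  1.18] shift now-frame [0.021  0.0007 0.1187] after-turn frame [0.0211 0.0003 0.1187] F [ 0.2 -0.7  0.4] gap 0.650 gf 0.0 q [-0.46  0.68  1.49 -0.    0.97  1.  ]
```

View pics/w5.png

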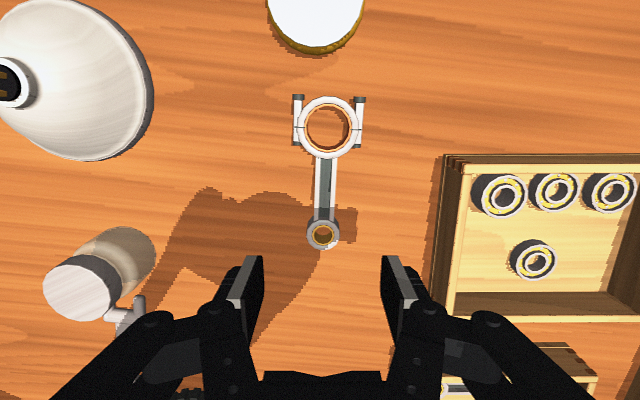

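The small bearing lies flat in its tray at (533,260). The rod's shank is ahead at (325,190), big end away from the robot.

{"op": "drive_tool", "data": {
  "plan": [
    [0.0225,0.002,0.025,0,0,1.7,0],
    [0,0,0.035,0,0,0,0],
    [0,0,0.03,0,0,0,0],
    [0,0,0.016,0,0,0,0],
    [0,0,0.007,0,0,0,0],
    [0,0,0.002,0,0,0,0],
    [0,0,0,0,0,0,0],
    [0,0,0,0,0,0,0]
  ]
}}

```text
t: 20.2
tcp_pos: [0.6348, -0.1787, 0.021]
tool_rot: [0.999, 0.04, 0.001, 0.001]
force: [0.6, -0.9, 0.2]
finger_gap: 0.5
gripper_force: 0.0
```

```bash
python3 go.py .634 -.1802 .0165 4.5
```

```text
t=20.2 tcp [ 0.6348 -0.1787  0.021 ] yaw 4.5 rotvec left [ 0.08 -0.14  0.05] shift now-frame [-0.001   0.0015  0.0045] after-turn frame [-0.0009  0.0015  0.0045] F [ 0.6 -0.9  0.2] gap 0.500 gf 0.0 q [-0.44  0.86  1.48 -0.    0.8   1.05]
```

{"op": "drive_tool", "data": {
  "plan": [
    [-0.001,0.0015,0.003,0,0,0,0],
    [0,0,0.001,0,0,0,-0.3],
    [0,0,0,0,0,0,-1],
    [0,0,0,0,0,0,-1],
    [0,0,0,0,0,0,-1],
    [0,0,0,0,0,0,-1],
    [0,0,0,0,0,0,-1]
  ],
  "newtons": 60
}}

```text
t: 20.9
tcp_pos: [0.6331, -0.1797, 0.0159]
tool_rot: [0.999, 0.04, 0.0, 0.0]
force: [0.1, -0.7, 5.4]
finger_gap: 0.168
gripper_force: 61.4
```

```bash
python3 go.py .391 -.358 .15 96.2
```

```text
t=20.9 tcp [ 0.6331 -0.1797  0.0159] yaw 4.6 rotvec left [ 3.000e-02 -0.000e+00 -9.164e+01] shift now-frame [-0.2555  0.1585 -0.1342] after-turn frame [-0.1511 -0.2599 -0.1341] F [ 0.1 -0.7  5.4] gap 0.168 gf 61.4 q [-0.45  0.87  1.48 -0.    0.79  1.05]
```

{"op": "drive_tool", "data": {
  "plan": [
    [0,0,-0.015,0,0,0,-1],
    [0,0,-0.035,0,0,0,-1],
    [0,0,-0.045,0,0,0,-1],
    [0,0,-0.04,0,0,0,-1],
    [-0.032,0.02,0,0,0,0,-1],
    [-0.032,0.02,0,0,0,0,-1],
    [-0.032,0.02,0,0,0,0,-1],
    [-0.032,0.02,0,0,0,0,-1],
    [-0.032,0.02,0,0,0,0,-1],
    [-0.032,0.02,0,0,0,0,-1]
  ]
}}

```text
t: 21.9
tcp_pos: [0.4497, -0.3149, 0.1507]
tool_rot: [0.999, 0.04, -0.0, -0.0]
force: [0.3, -1.5, -2.7]
finger_gap: 0.166
gripper_force: 60.6
```

{"op": "drive_tool", "data": {
  "plan": [
    [-0.032,0.02,0,0,0,0,-1],
    [-0.032,0.02,0,0,0,0,-1],
    [0,0,0,0,0,-8,-1],
    [0,0,0,0,0,-8,-1],
    [0,0,0,0,0,-8,-1],
    [0,0,0,0,0,-8,-1],
    [0,0,0,0,0,-8,-1],
    [0,0,0,0,0,-8,-1],
    [0,0,0,0,0,-8,-1],
    [0,0,0,0,0,-8,-1]
  ]
}}

```text
t: 22.9
tcp_pos: [0.3903, -0.3592, 0.1506]
tool_rot: [0.825, 0.566, 0.0, -0.0]
force: [-0.7, -0.5, -2.7]
finger_gap: 0.164
gripper_force: 60.7
```

{"op": "drive_tool", "data": {
  "plan": [
    [0,0,0,0,0,-8,-1],
    [0,0,0,0,0,-8,-1],
    [0,0,0,0,0,-8,-1],
    [0,0,0,0,0,-3.6,-1],
    [0,0,0,0,0,0,-1],
    [0,0,0,0,0,0,-1]
  ]
}}

```text
t: 23.5
tcp_pos: [0.3904, -0.3593, 0.1506]
tool_rot: [0.669, 0.744, 0.0, -0.0]
force: [0.4, 0.2, -2.8]
finger_gap: 0.168
gripper_force: 60.7
```

```bash
python3 go.py .391 -.358 .023 96.2; python3 - <<'E'
from wm import *
P=wcloud("w6"); P=P[np.isfinite(P[:,0])]
a=np.radians(6.2)
d=P[:,:2]-[.415,-.3554]; x,y=d@[np.cos(a),np.sin(a)], d@[-np.sin(a),np.cos(a)]; m=(abs(x)<.09)&(abs(y)<.1)
for lo,hi,n in((.014,.037,"parts"),(.039,.046,"rim")):
    k=m&(P[:,2]>lo)&(P[:,2]<hi)&((abs(x)<.054)&(abs(y)<.07) if n=="parts" else True)
    print(n,k.sum(),"x",np.round(np.percentile(x[k],[.5,5,99.5]),4),"y",np.round(np.percentile(y[k],[.5,99.5]),4))
k=m&(P[:,2]>.1)&(P[:,2]<.165); print("held",k.sum(), np.round(np.percentile(P[k],[1,99],axis=0),4))
E
```

```text
t=23.5 tcp [ 0.3904 -0.3593  0.1506] yaw 96.1 rotvec left [-0.   -0.01 -0.12] shift now-frame [0.0012 0.0008 0.1276] after-turn frame [0.0012 0.0007 0.1276] F [ 0.4  0.2 -2.8] gap 0.168 gf 60.7 q [-0.95  0.54  1.76  0.    0.84 -1.06]
parts 3241 x [0.0064 0.013  0.0536] y [-0.0588  0.0614]
rim 5002 x [-0.065  -0.0631  0.0643] y [-0.0838  0.0792]
held 14682 [[ 0.361  -0.4156  0.1374]
 [ 0.4108 -0.3008  0.1636]]
```

View pics/w6.png

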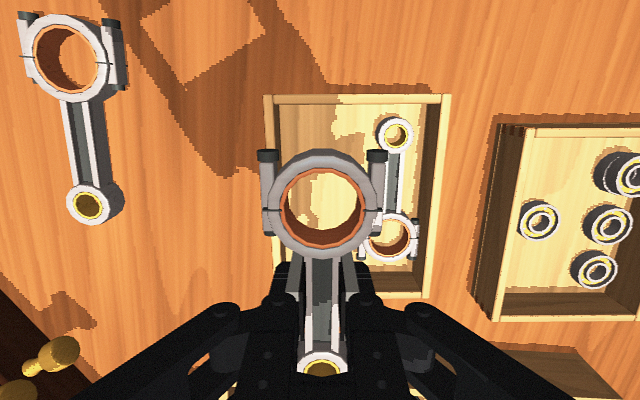

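The rod hangs level, aligned with the tray. The tray's own rod (395,190) starts at about own x = +6 mm, so I'll place 2 mm further toward -x.

{"op": "drive_tool", "data": {
  "plan": [
    [0,-0.002,0.03,0,0,0,-1],
    [0,0,0.03,0,0,0,-1],
    [0,0,0.025,0,0,0,-1],
    [0,0,0.015,0,0,0,-1],
    [0,0,0.008,0,0,0,-1],
    [0,0,0,0,0,0,-1]
  ]
}}

```text
t: 24.15
tcp_pos: [0.3882, -0.3593, 0.0416]
tool_rot: [0.668, 0.744, 0.0, -0.001]
force: [0.5, 0.5, -2.4]
finger_gap: 0.166
gripper_force: 60.6
```

{"op": "drive_tool", "data": {
  "plan": [
    [0,0,0.007,0,0,0,-1],
    [0,0,0.005,0,0,0,-1],
    [0,0,0.003,0,0,0,-1],
    [0,0,0,0,0,0,-1]
  ]
}}

```text
t: 24.55
tcp_pos: [0.3884, -0.3596, 0.0274]
tool_rot: [0.668, 0.744, 0.0, -0.0]
force: [0.6, 0.2, -1.9]
finger_gap: 0.171
gripper_force: 60.6
```

{"op": "drive_tool", "data": {
  "plan": [
    [0,0,0.002,0,0,0,-1],
    [0,0,0.001,0,0,0,-1],
    [0,0,0.001,0,0,0,-1],
    [0,0,0.0005,0,0,0,-1],
    [0,0,0,0,0,0,-1]
  ]
}}

```text
t: 25.05
tcp_pos: [0.3885, -0.3597, 0.0229]
tool_rot: [0.668, 0.744, -0.0, 0.0]
force: [-0.1, -0.2, -3.3]
finger_gap: 0.171
gripper_force: 60.7
```

{"op": "drive_tool", "data": {
  "plan": [
    [0,0,0.0007,0,0,0,-1],
    [0,0,0.0005,0,0,0,-1],
    [0,0,0,0,0,0,-1]
  ]
}}

```text
t: 25.35
tcp_pos: [0.3885, -0.3597, 0.0228]
tool_rot: [0.668, 0.744, -0.0, 0.0]
force: [-0.3, 0.3, 7.0]
finger_gap: 0.168
gripper_force: 61.9
```

Contact (7 N). Opening a little, lifting, and looking.

{"op": "drive_tool", "data": {
  "plan": [
    [0,0,0,0,0,0,-0.55],
    [0,0,0,0,0,0,-0.45],
    [0,0,0,0,0,0,-0.45],
    [0,0,-0.01,0,0,0,-0.45],
    [0,0,-0.025,0,0,0,-0.45],
    [0,0,-0.035,0,0,0,-0.45],
    [0,0,-0.04,0,0,0,-0.45],
    [-0.03,0,-0.03,0,0,0,-0.45],
    [-0.03,0,-0.03,0,0,0,-0.45],
    [0,0,0,0,0,0,-0.45]
  ]
}}

```text
t: 26.35
tcp_pos: [0.3975, -0.4263, 0.1976]
tool_rot: [0.669, 0.743, -0.003, 0.008]
force: [-0.1, 0.5, -0.6]
finger_gap: 0.275
gripper_force: 0.0
```

```bash
python3 - <<'E'
from wm import *
P=wcloud(); P=P[np.isfinite(P[:,0])]
a=np.radians(6.2)
d=P[:,:2]-[.415,-.3554]; x,y=d@[np.cos(a),np.sin(a)], d@[-np.sin(a),np.cos(a)]
k=(x<.003)&(x>-.055)&(abs(y)<.07)&(P[:,2]>.014)&(P[:,2]<.036)
print(k.sum(),np.round(np.percentile(P[k,2],[2,50,98]),4),cv2.minAreaRect(np.c_[x,y][k].astype(np.float32)))
for n in ("side","scene"):
    s=manip.snapshot(n); cv2.imwrite(f"pics/{n}3.png",s["image"][...,::-1])
    W=cloud(s).reshape(-1,3)
    for k,c,r,z0,z1 in [("jar",(.542,-.0145),.05,.06,.075),("lamp",(.677,.015),.075,.01,.09)]:
        p=W[(np.hypot(W[:,0]-c[0],W[:,1]-c[1])<r)&(W[:,2]>z0)&(W[:,2]<z1)]; print(k,np.round(cv2.minEnclosingCircle(p[:,:2].astype(np.float32))[0],4))
E
python3 go.py .39 -.358 .2 96
```

```text
3505 [0.0171 0.0237 0.0262] ((-0.027413828298449516, -0.0040148720145225525), (0.1211932972073555, 0.053935859352350235), 89.25021362304688)
jar [ 0.5422 -0.0139]
lamp [0.6741 0.0142]
jar [ 0.5434 -0.0145]
lamp [0.6797 0.0142]
t=26.5 tcp [ 0.3942 -0.4182  0.1915] yaw 96.1 rotvec left [-0.04 -0.11  0.14] shift now-frame [ 0.0603  0.0022 -0.0084] after-turn frame [ 0.0603  0.0021 -0.0085] F [ 0.3  1.3 -0.3] gap 0.274 gf 0.0 q [-1.01  0.53  1.61  0.    1.   -1.12]
```

View pics/side3.png

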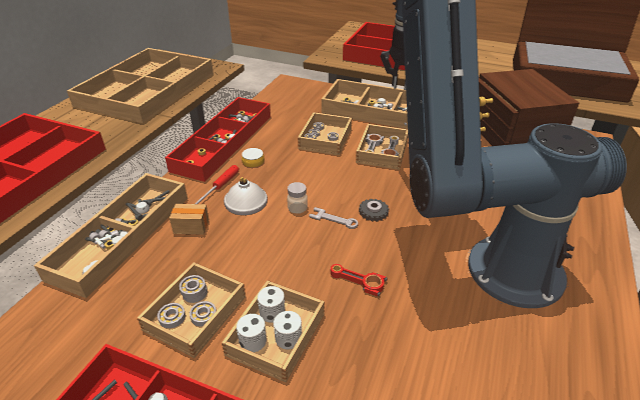

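The side view shows the parts in place: three pistons (272,325), large bearings (190,310), small bearings (325,130) and two rods (380,145). The rod's top is at 25 mm and it lies within 1° of the tray's y. The jar and headlamp haven't moved. Handing in.

```bash
python3 -c "
from station import manip
print(manip.sign_off())"
```

```text
the job is handed in; nothing more can be done
None
```

I placed all four parts on the floor of their own trays, left the jar and headlamp where they stood, and handed the job in at about 27 s; the hand-in returned no verdict.

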